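# Load a fuel injector into the test cradle

### The arm

A 6-joint arm with a two-finger parallel gripper is mounted at the origin on the work surface. World frame = base frame: x ahead of the robot, y to its left, z up, the work surface at z = 0. Lengths are in m, angles in rad, forces in N, time in s.
With the tool pointing down it reaches from about 0.35 to 0.975 m from the base axis. Payload 4.9 kg.
Tool frame: the origin (TCP) lies midway between the tips of the shut fingers; the grasp point (between the pads) lies behind it (manip.tcp_to_grasp is the z of the grasp point in the tool frame, in m); z points along the fingers, y is the direction in which the jaws open and shut (so a half turn about z gives the same grasp; the last joint's range is limited). The gripper opens to 85 mm and grips with 20 to 120 N. Pads are 22 mm wide; open, the fingers measure 114 mm over their backs; the gripper's body (76 mm by 85 mm) begins 54 mm behind the grasp point. The pads swing forward as they close: fully open they stand 13 mm farther back than shut.
Start: joints at [1.032, 0.053, 1.613, -0, 1.476, -0.119], TCP at [0.255, 0.571, 0.231] pointing down, gripper open.
Joint ranges: [-3.01, 3.01], [-1.01, 2.22], [0.06, 2.58], [-1.02, 4.17], [0.09, 2.62], [-3.14, 3.14]. Speed limits (rad/s): [2.57, 2.57, 3.14, 3.14, 3.14, 3.14].

### API

Orientations are given as a unit quaternion [w, x, y, z].
In Python, from plant import status, vision, order, regions_of, manip gives the robot as it stands. The module is installed in compiled form; this text tells all that it offers.
- The arm moves only by the shell command python3 -m crank 'ROWS'. ROWS is JSON, one flat list of numbers, 5 for each row, row after row: the shift along the tool's x, y, z in mm, then the turn about the tool's z in degrees, then the opening in per cent of the stroke, from 0 (shut) to 100 (fully open). In form: [tx, ty, tz, yaw, fingers, tx, ty, tz, yaw, fingers, ...]. A call has exactly 10 rows; each row is the pose to reach, as a shift and turn from the pose commanded when the call began, along the tool's axes at that moment; what a row does not reach only later rows make up. A row lasts 1/10 s, in which the tool goes at most 50 mm and 8.59 degrees, less where a joint would pass 70% of its speed; a pose out of reach is approached as far as the arm can. A call with a gripper value outside its range is refused whole. The fingers move at their own pace and stop on an object; the grip force is fixed at half the most. Time passes only in rows, so rows that repeat a pose let the fingers close, or fill a call up. It gives the time, the measured TCP pose, the force and the opening at its end, in the units of the state.
- status.state(): the state, without advancing time (a new reading comes with each control period).
- vision.grab_frame(name): name is "scene" or "top"; returns (picture, depth): 420x560x3 uint8, red, green, blue; 420x560 float32, m along the optical axis (not along the pixel's ray), 0 where there is no reading.
- vision.get_calibration(name): a dict with "camera_matrix" (3x3 intrinsics, pixels), "R" (3x3) and "t" (3): a world point X has camera coordinates R X + t. Camera axes: x right, y down, z forward; pixel columns grow to the right and rows downward; lengths in m; the calibration is good to about 2 mm. A picture is of the moment at which its call begins. get_calibration takes no time and is no camera call.
- order.job_done(): hands the job in, once; it reports no verdict.
Trained networks look in the newest picture that a camera, given by its name, has taken for a name from the list of things; names that differ only in an ending like _2 or _b are one class to them, and where a whole thing is asked for, a point or a joint stands for the part that bears it (a point fixed in the world has none). Each returns a list of dicts, best first, with "confidence" (0 to 1); they miss things now and then, are a little off and sometimes report something else, mostly with a low value. They report only what shows in the picture. A call takes as long as a camera call.
- regions_of(camera, name): "region" (420x560 bool, what is visible of it) and "extent" ([centre column, centre row, width, height] in pixels, round what is visible of it).
The state is a dict: "time": time; "joint_pos": joint angles; "joint_vel": joint speeds; "joint_efforts": joint torques, N m; "tool_pos": TCP position; "tool_rot": TCP orientation; "contact_force": force on the tool from outside, world axes, zero at the start; "ft_torque": the same for the moment, N m; "gripper_width": opening from 0.0 (shut) to 1.0 (fully open).
Only numpy, scipy, OpenCV 4.12 (cv2) and the standard library are available. Lean on these libraries where they do the work, as an engineer would, in place of code of your own. Each camera call takes 0.05 s, during which the arm holds its last target. There are 200 camera calls.

### The job

Load the fuel injector into the test cradle: first draw the red-handled end stop right back, then lift the injector out of the blue rack by its black head and lay it in the grooves of the yellow transfer rest. Let go, take it again by its steel barrel and lower it into the cradle's two V grooves, head towards the end stop, letting it settle there before you let go. Finally push the end stop fully home behind it; do not drop the injector on the bench, and leave the bottle, wrench and brass adapter alone.

Things in the scene. Friction and masses are not known exactly. Their poses are not given: they have to be found in the camera images.
- injector_barrel (a point): Loose fuel injector, 150 mm long, about 0.35 kg, round about its own y (rolled at any angle). This point: on its axis, middle of the steel barrel (24 mm diameter, 90 mm long, y -45 to +45). +y points to the head. Brass nozzle 9 mm thick, y -63 to -45; the barrel's end face round it is the shoulder. Centre of mass at about y +20. Starts lying level in the rack.
- injector_head (a point): Centre of the injector's black head with a green band, 32 mm in diameter and 42 mm long (y +45 to +87 from the barrel's middle), 66 mm along +y from injector_barrel, same axes.
- rack: Blue storage rack, fixed, 58 mm wide (x), y -72 to +40 mm, 61 mm high; origin at bench level under the barrel's middle, z up. Its slot along y, 28 mm wide, open above and at +y, floor at z 33, hides barrel and nozzle. The injector's axis lies at z 45; its head sticks out beyond the +y end, its middle at y 66, its underside 29 mm above the bench. Lift straight up.
- rest_axis (a point): Yellow transfer rest, fixed: plate 60 x 100 x 10 mm with two aluminium V saddles 12 mm thick at y -35 and +35 mm. This point: where the barrel's middle comes to lie, 45 mm above the bench; y along the grooves, z up. V sides at 45 degrees, mouth 47 mm wide, 7 mm above this point. Between the saddles 58 mm are free for fingers, and 35 mm below this point. The head may lie at either end.
- fixture: Test cradle, fixed: dark steel base plate 100 mm wide (x), y -75 to +200 mm, 12 mm thick; origin at bench level under cradle_home, z up, grooves along y. The end stop rides on its +y end.
- cradle_home (a point): Where the barrel's middle lies when home in the cradle, 60 mm above the bench; axes of fixture; the head is then on the +y side, towards the stop. Two V saddles like the rest's at y -35 and +35 mm, 58 mm free between them, 48 mm down to the base plate. Lay the injector in about 5 mm short of home (towards +y) to clear the locating plate; the stop pushes it the rest.
- plate_face (a point): Steel locating plate at the nozzle end of the cradle, 45 mm wide: this point is on its face at the axis height, 45 mm along -y from cradle_home. The injector's shoulder rests on it when home. Its top is 8 mm above this point; a slot 13 mm wide, open above, lets the nozzle through.
- cheeks (a point): Midway between two green cheeks that stand either side of the head in the cradle, 68 mm along +y from cradle_home: 38 mm apart inside, 8 mm thick, 36 mm long, top 16 mm above this point. Fingers cannot hold the head there.
- stop (a joint): End stop's slide, m: 0 fully home (its face 87.5 mm along +y from cradle_home, touching or 0.5 mm off the head of an injector that is home), 0.055 right back (moved towards +y). It stays where it is left; about 2 N friction. Starts near home.
- stop_grip (a point): On the stop's red grip, 16 mm below its top: a block 18 mm across x, 26 mm along y, 40 mm high, 72 to 112 mm above the bench; on the line of the grooves (x 0 of the cradle), 107.5 mm plus the slide's value along +y from cradle_home and 36 mm above it. It moves with the stop. Below it is the stop's aluminium block, 26 mm wide, reaching 20 mm towards the head.
- oil_bottle: Amber bottle with red cap, 56 mm in diameter, 130 mm high, standing; origin under its centre. Leave alone.
- wrench: Steel wrench, 170 mm long, lying along its x. Leave alone.
- adapter: Brass ring adapter, 36 mm in diameter, 24 mm high. Leave alone.

How it is judged:
On the way, in this order (a step that is already met when the one before it is completed fails the run):
1. the end stop is drawn right back (over 45 of its 55 mm) (value of joint stop above 0.045 m), for 0.1 s.
2. the injector lies in both grooves of the transfer rest, released (x of injector_barrel in the frame of rest_axis between -0.004 and 0.004 m and z of injector_barrel in the frame of rest_axis between -0.004 and 0.004 m and y of injector_barrel in the frame of rest_axis between -0.015 and 0.015 m and angle between the y axis of injector_barrel and the y axis of rest_axis, either way round below 0.07 rad and contact force between the fingers and injector below 0.1 N), for 0.2 s.
3. the injector, still held by the fingers, sits in both V grooves of the cradle (within 4 mm across, 5 mm in height, 0 to 15 mm short of home, 0.08 rad), head towards the stop (x of injector_barrel in the frame of cradle_home between -0.004 and 0.004 m and z of injector_barrel in the frame of cradle_home between -0.004 and 0.005 m and y of injector_barrel in the frame of cradle_home between -0.003 and 0.015 m and y of injector_head in the frame of cradle_home above 0.04 m and angle between the y axis of injector_barrel and the y axis of cradle_home, either way round below 0.08 rad and contact force between the fingers and injector above 0.5 N and contact force between injector and fixture above 0.3 N), for 0.2 s.
At the end, for the whole second after the job is handed in: The injector lies at rest in both V grooves of the cradle, head towards the stop, within 3 mm across and in height, 4 mm along and 0.05 rad of home, and released; the end stop is within 4 mm of fully home (x of injector_barrel in the frame of cradle_home between -0.003 and 0.003 m and z of injector_barrel in the frame of cradle_home between -0.003 and 0.003 m and y of injector_barrel in the frame of cradle_home between -0.004 and 0.004 m and y of injector_head in the frame of cradle_home above 0.05 m and angle between the y axis of injector_barrel and the y axis of cradle_home, either way round below 0.05 rad and value of joint stop below 0.004 m and linear speed of injector below 0.02 m/s and contact force between the fingers and injector below 0.1 N); the robot touches nothing.
It fails at once if the oil bottle was disturbed (moved over 30 mm) (distance of oil_bottle from where it was at the start of the episode above 0.03 m).
It fails at once if the wrench was disturbed (moved over 30 mm) (distance of wrench from where it was at the start of the episode above 0.03 m).
It fails at once if the adapter was disturbed (moved over 30 mm) (distance of adapter from where it was at the start of the episode above 0.03 m).
It fails at once if the injector was dropped on the bench (height (world z) of injector_barrel below 0.022 m).
It also fails if it takes over 64 s, if anything falls off the work surface, if the arm or the gripper's body presses on something with over 40 N, if the wrist force passes 120 N, or if a joint passes its speed limit or range.

## Working session

There is one attempt and no reset: what is moved stays moved. The work goes in short steps, Python scripts to look and compute and a shell command to move; the robot and the scene stay as the last step left them, time stands still between calls to the robot, and variables do not carry over. Pictures are saved under pics/ and viewed, on a budget of 10 in all, crops included, one or two more only if the job needs it, and the job is handed in when it is done.

```bash
mkdir -p pics; cat > h.py <<'E'
import numpy as np, cv2
from plant import status, vision, order, regions_of, manip
def pts(cam,depth,mask=None):
    c=vision.get_calibration(cam);K=np.array(c["camera_matrix"]);R=np.array(c["R"]);t=np.array(c["t"])
    v,u=np.nonzero((depth>0) if mask is None else (mask&(depth>0)))
    d=depth[v,u];P=np.stack([(u-K[0,2])/K[0,0]*d,(v-K[1,2])/K[1,1]*d,d],1)
    return (P-t)@R
def save(img,name): cv2.imwrite("pics/"+name,cv2.cvtColor(img,cv2.COLOR_RGB2BGR))
E
python3 - <<'E'
from h import *
s=status.state();print(s,manip.tcp_to_grasp)
for c in("scene","top"):
    im,d=vision.grab_frame(c);save(im,c+"0.png");np.savez(c+"0.npz",im=im,d=d)
    k=vision.get_calibration(c);print(c,-np.array(k["R"]).T@np.array(k["t"]),np.array(k["camera_matrix"])[0,0])
    for n in["injector_barrel","injector_head","rack","rest_axis","fixture","stop","stop_grip","oil_bottle","wrench","adapter","cheeks"]:
        try:
            for r in regions_of(c,n)[:2]:
                P=pts(c,d,r["region"]);print(c,n,round(r["confidence"],2),np.round(r["extent"]),len(P),np.round(np.percentile(P,[3,50,97],axis=0),3).tolist())
        except Exception as e: print(c,n,e)
E
```

```text
{'time': 0.0, 'joint_pos': array([ 1.03200352e+00,  5.33625245e-02,  1.61433432e+00, -8.14265496e-06,
        1.47600321e+00, -1.18971410e-01]), 'joint_vel': array([ 0.0001218 , -0.00036309, -0.00104618,  0.00084018, -0.00075607,
       -0.0003073 ]), 'joint_efforts': array([ 4.96641296e-04, -3.93698680e+01, -3.70167124e+01, -1.29690702e-04,
        7.26659011e-03,  3.04679055e-06]), 'tool_pos': array([0.25440218, 0.57017797, 0.23003543]), 'tool_rot': array([-3.36493917e-04,  2.08372064e-01,  9.78049064e-01, -9.98534217e-04]), 'contact_force': array([-0.33772169,  0.38066822,  0.68009037]), 'ft_torque': array([-0.00662407, -0.00911053,  0.01934457]), 'gripper_width': 0.9993610522244646} -0.0187
scene [1.3648182  0.14242458 0.80702524] 500.4953929122691
scene injector_barrel 0.94 [325. 241.  58.  21.] 492 [[0.617, 0.114, 0.04], [0.637, 0.203, 0.055], [0.652, 0.235, 0.061]]
scene injector_head 0.58 [326. 241.  65.  22.] 486 [[0.616, 0.114, 0.041], [0.637, 0.2, 0.055], [0.652, 0.233, 0.061]]
scene rack 0.59 [304. 239.  58.  45.] 1829 [[0.595, 0.08, 0.003], [0.643, 0.133, 0.049], [0.657,
[... 2497 characters left out ...]
.076, 0.114]]
top stop_grip 0.49 [330. 233.  16.  13.] 179 [[0.549, -0.112, 0.022], [0.559, -0.091, 0.073], [0.571, -0.076, 0.113]]
top oil_bottle 0.8 [146. 220.  26.  21.] 445 [[0.546, 0.365, 0.021], [0.567, 0.38, 0.09], [0.591, 0.403, 0.132]]
top wrench 0.78 [375. 171.  28.  58.] 480 [[0.666, -0.259, -0.002], [0.737, -0.229, 0.006], [0.818, -0.202, 0.011]]
top wrench 0.46 [233. 205.  56.  19.] 530 [[0.608, 0.102, 0.034], [0.624, 0.177, 0.055], [0.646, 0.235, 0.062]]
top cheeks 0.68 [148. 223.  27.  24.] 510 [[0.543, 0.365, 0.002], [0.565, 0.381, 0.088], [0.593, 0.408, 0.132]]
top cheeks 0.61 [346. 233. 105.  41.] 3659 [[0.513, -0.275, 0.006], [0.559, -0.145, 0.012], [0.608, -0.018, 0.076]]
```

```bash
python3 - <<'E'
from h import *
for c,(r0,r1,c0,c1) in dict(top=(150,300,130,410),scene=(170,320,110,390)).items():
    im=np.load(c+"0.npz")["im"];save(cv2.resize(im[r0:r1,c0:c1],None,fx=2.8,fy=2.8,interpolation=cv2.INTER_CUBIC),c+"crop0.png")
a=np.vstack([cv2.imread("pics/topcrop0.png")[:300],cv2.imread("pics/scenecrop0.png")[:300]])
a=np.vstack([cv2.imread("pics/topcrop0.png"),cv2.imread("pics/scenecrop0.png")]);a=cv2.resize(a,None,fx=.7,fy=.7);cv2.imwrite("pics/both.png",a);print(a.shape)
E
```

```text
(588, 549, 3)
```

View pics/both.png

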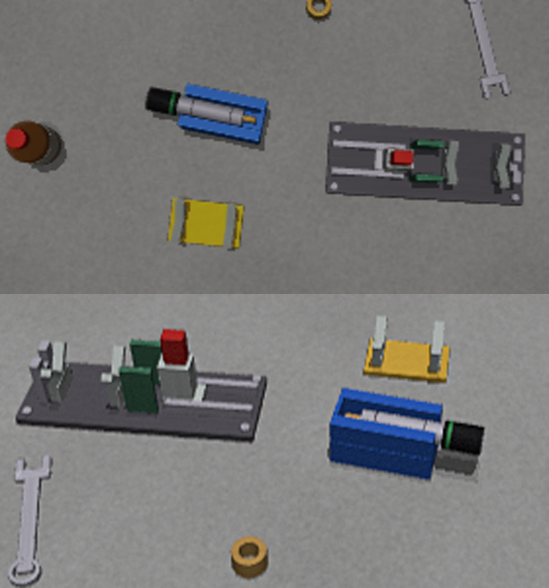

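```bash
cat > fit.py <<'E'
from h import *
def rect(P):
    r=cv2.minAreaRect((P[:,:2]*1000).astype(np.float32));b=cv2.boxPoints(r)
    e=[b[1]-b[0],b[2]-b[1]];l=max(e,key=np.linalg.norm);a=np.degrees(np.arctan2(l[1],l[0]))%180-90
    return np.round(r[0],1),np.round(sorted(r[1]),1),round(float(a),2)
def near(P,box,z0,z1):
    x0,x1,y0,y1=box;return P[(P[:,0]>x0)&(P[:,0]<x1)&(P[:,1]>y0)&(P[:,1]<y1)&(P[:,2]>z0)&(P[:,2]<z1)]
E
python3 - <<'E'
from fit import *
for c in("scene","top"):
    z=np.load(c+"0.npz");im,d=z["im"],z["d"];P=pts(c,d)
    v,u=np.nonzero(d>0);C=im[v,u].astype(int)
    print(c,"bench z",np.median(near(P,(.4,.8,-.3,.45),-.02,.02)[:,2]))
    g=lambda box,z0,z1:near(P,box,z0,z1)
    print("fixture",rect(g((.48,.65,-.32,.03),.008,.016)))
    print("rest",rect(g((.42,.52,.08,.25),.006,.014)), "saddletops",rect(g((.42,.52,.08,.25),.03,.06)))
    B=(C[:,2]>C[:,0]*1.6)&(C[:,2]>60);print("rack",rect(P[B&(P[:,2]>.05)&(P[:,2]<.07)&(P[:,1]>0.05)&(P[:,1]<.25)]))
    R=(C[:,0]>C[:,1]*2.5)&(C[:,0]>90)&(P[:,1]<0);print("grip",rect(P[R&(P[:,2]>.106)]),np.median(P[R&(P[:,2]>.106)][:,2]))
    G=(C[:,1]>C[:,0]*1.4)&(C[:,1]>C[:,2]*1.1);print("cheek",rect(P[G&(P[:,1]<0)&(P[:,2]>.07)]))
    # injector surface by region: top ridge line
    H=(C.max(1)<50)&(P[:,1]>.18)&(P[:,1]<.26)&(P[:,0]>.58)&(P[:,0]<.68)&(P[:,2]>.03);print("head",rect(P[H]),np.median(P[H],0),P[H][:,2].max())
    S=(C.min(1)>90)&(P[:,1]>.09)&(P[:,1]<.23)&(P[:,0]>.58)&(P[:,0]<.68)&(P[:,2]>.045);print("barrel",rect(P[S]),P[S][:,2].max())
E
```

```text
scene bench z -0.0006935550207099656
fixture (array([ 563.9, -149.3]), array([103.5, 275. ]), -2.34)
rest (array([471.7, 155.9]), array([64.5, 99.3]), -5.01) saddletops (array([472.1, 155.7]), array([57.5, 81.8]), -4.19)
rack (array([621. , 134.5]), array([ 62.9, 112.8]), -8.99)
grip (array([ 566. , -102.6]), array([17.1, 24.8]), -4.81) 0.11082237762458799
cheek (array([-113.3, -211.7]), array([ 524.7, 1341.7]), -64.04)
head (array([638.2, 216.4]), array([29.2, 41.4]), -10.07) [0.64450128 0.21857009 0.05452634] 0.06278167593145771
barrel (array([618.6, 144.6]), array([ 26.4, 107.3]), -12.16) 0.05945727908581062
top bench z -7.876718038468602e-05
fixture (array([ 560.7, -148.5]), array([100. , 275.2]), -1.97)
rest (array([474.3, 154. ]), array([ 81.7, 163.4]), -9.56) saddletops (array([468.8, 156.8]), array([58.5, 82. ]), -4.64)
rack (array([618.3, 135.9]), array([ 58.3, 111.8]), -9.85)
grip (array([ 561.1, -102.6]), array([15.2, 23.5]), 2.25) 0.11086854879959687
cheek (array([ 560.7, -142.9]), array([34.7, 53.1]), 87.03)
head (array([626. , 210.5]), array([43.3, 57.7]), -14.76) [0.63145119 0.21897806 0.05773086] 0.06476768077832631
barrel (array([621.5, 153.2]), array([19.9, 89. ]), -10.8) 0.06186432153485334
```

```bash
cat >> h.py <<'E'
def go(x,y,z,phi):
    "rows from now to TCP target (m), phi = clockwise angle of tool y from world +y, deg"
    from scipy.spatial.transform import Rotation as Ro
    s=status.state();R=Ro.from_quat(s["tool_rot"],scalar_first=True).as_matrix()
    d=R.T@(np.array([x,y,z])-s["tool_pos"])*1000
    p=np.degrees(np.arctan2(R[0,1],R[1,1]));a=(phi-p+90)%180-90
    print("go",np.round(d,1),"yaw",round(a,1),"| now",np.round(s["tool_pos"],4),"phi",round(p,2),"j6",round(s["joint_pos"][5],2),"t",round(s["time"],2),"F",np.round(s["contact_force"],1),"w",round(s["gripper_width"],3))
E
python3 -c "
from h import *
go(.5637,-.1025,.15,2.1)"
```

```text
go [-556.5 -488.8   81.3] yaw -22.0 | now [0.2547 0.5707 0.2313] phi 24.05 j6 -0.12 t 1.2 F [-0.3 -0.1 -0.2] w 0.999
```

```bash
python3 -m crank '[-557,-489,0,-22,100,-557,-489,0,-22,100,-557,-489,0,-22,100,-557,-489,0,-22,100,-557,-489,0,-22,100,-557,-489,0,-22,100,-557,-489,0,-22,100,-557,-489,0,-22,100,-557,-489,40,-22,100,-557,-489,81,-22,100]'; python3 -c "
from h import *
go(.5637,-.1025,.083,2.1)"
```

```text
time: 2.2
tool_pos: [0.4634, 0.1175, 0.2146]
tool_rot: [0.002, 0.018, 1.0, 0.0]
contact_force: [1.1, 0.6, 0.5]
gripper_width: 1.001
go [-107.6 -216.3  131.9] yaw 0.0 | now [0.4634 0.1175 0.2146] phi 2.06 j6 -1.44 t 2.2 F [1.1 0.6 0.5] w 1.001
```

```bash
python3 -m crank '[-108,-216,40,0,100,-108,-216,40,0,100,-108,-216,40,0,100,-108,-216,40,0,100,-108,-216,40,0,100,-108,-216,60,0,100,-108,-216,80,0,100,-108,-216,80,0,100,-108,-216,80,0,100,-108,-216,80,0,100]'; python3 - <<'E'
from fit import *
go(.5637,-.1025,.083,2.1)
im,d=vision.grab_frame("scene");save(im,"s1.png")
E
```

```text
time: 3.2
tool_pos: [0.563, -0.1002, 0.1346]
tool_rot: [0.001, 0.018, 1.0, -0.0]
contact_force: [-0.1, 0.4, 0.8]
gripper_width: 1.001
go [-0.7 -2.2 51.6] yaw 0.1 | now [ 0.563  -0.1002  0.1346] phi 2.02 j6 -1.84 t 3.2 F [-0.1  0.4  0.8] w 1.001
```

View pics/s1.png

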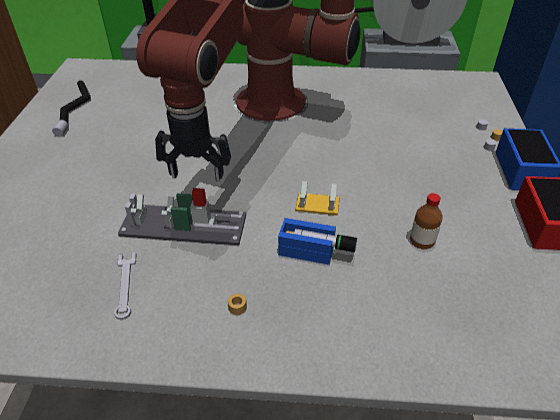

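```bash
python3 -m crank '[-1,-2,25,0,100,-1,-2,52,0,100,-1,-2,52,0,100,-1,-2,52,0,100,-1,-2,52,0,0,-1,-2,52,0,0,-1,-2,52,0,0,-1,-2,52,0,0,-1,-2,52,0,0,-1,-2,52,0,0]'; python3 -c "
from h import *
go(.5657,-.0510,.083,2.1)"
```

```text
time: 4.25
tool_pos: [0.5635, -0.1025, 0.082]
tool_rot: [0.0, 0.018, 1.0, -0.0]
contact_force: [-2.6, 0.5, 5.3]
gripper_width: 0.292
go [-0.3 51.5 -1. ] yaw 0.1 | now [ 0.5635 -0.1025  0.082 ] phi 2.05 j6 -1.84 t 4.25 F [-2.6  0.5  5.3] w 0.292
```

```bash
python3 -m crank '[0,10,0,0,0,0,20,0,0,0,0,30,0,0,0,0,40,0,0,0,0,48,0,0,0,0,51,0,0,0,0,51,0,0,0,0,51,0,0,0,0,51,0,0,0,0,51,0,0,0]'; python3 - <<'E'
from fit import *
go(.6332,.2161,.15,99.5)
E
```

```text
time: 5.25
tool_pos: [0.5653, -0.0506, 0.082]
tool_rot: [0.0, 0.018, 1.0, 0.0]
contact_force: [-2.6, 1.3, 6.5]
gripper_width: 0.299
go [-58.4 269.  -67.8] yaw -82.5 | now [ 0.5653 -0.0506  0.082 ] phi 2.04 j6 -1.76 t 5.25 F [-2.6  1.3  6.5] w 0.299
```

```bash
python3 -m crank '[0,0,0,0,100,0,0,0,0,100,0,0,0,0,100,0,0,-30,0,100,0,0,-75,0,100,-58,269,-100,97.5,100,-58,269,-100,97.5,100,-58,269,-100,97.5,100,-58,269,-100,97.5,100,-58,269,-100,97.5,100]'; python3 - <<'E'
from fit import *
go(.6332,.2161,.12,99.5)
im,d=vision.grab_frame("top");P=pts("top",d)
v,u=np.nonzero(d>0);C=im[v,u].astype(int)
R=(C[:,0]>C[:,1]*2.5)&(C[:,0]>90)&(P[:,1]<0.05)&(P[:,1]>-.15)&(P[:,2]>.106);print("grip",rect(P[R]))
E
```

```text
time: 6.25
tool_pos: [0.6234, 0.18, 0.1775]
tool_rot: [-0.0, 0.369, 0.929, -0.0]
contact_force: [1.7, -0.7, -0.2]
gripper_width: 0.997
go [17.6 33.  57.5] yaw 56.2 | now [0.6234 0.18   0.1775] phi 43.33 j6 -0.65 t 6.25 F [ 1.7 -0.7 -0.2] w 0.997
grip (array([564.3, -49.4]), array([15.3, 23.2]), 0.93)
```

```bash
python3 -m crank '[18,33,0,56,100,18,33,0,56,100,18,33,0,56,100,18,33,0,56,100,18,33,0,56,100,18,33,0,56,100,18,33,20,56,100,18,33,40,56,100,18,33,57,56,100,18,33,57,56,100]'; python3 - <<'E'
from fit import *
go(.6332,.2161,.026,99.5)
im,d=vision.grab_frame("scene");save(cv2.resize(im[130:290,200:430],None,fx=2.6,fy=2.6),"s2.png")
E
```

```text
time: 7.3
tool_pos: [0.6303, 0.2141, 0.1164]
tool_rot: [-0.002, 0.76, 0.65, -0.003]
contact_force: [-0.1, -0.8, -0.1]
gripper_width: 0.999
go [ 2.7  3.1 90.4] yaw 0.5 | now [0.6303 0.2141 0.1164] phi 98.95 j6 0.37 t 7.3 F [-0.1 -0.8 -0.1] w 0.999
```

View pics/s2.png

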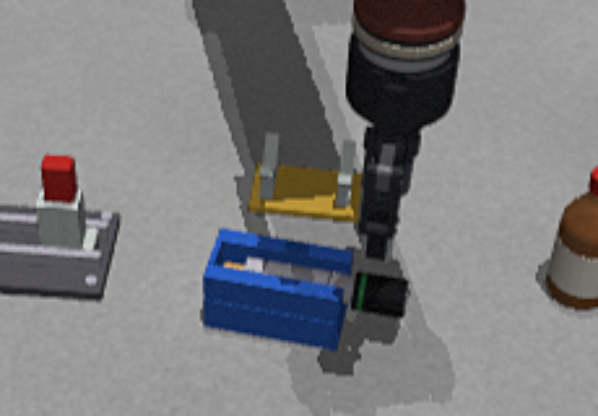

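```bash
python3 -m crank '[0,0,30,0,100,0,0,60,0,100,0,0,90,0,100,0,0,90,0,100,0,0,90,0,100,0,0,90,0,100,0,0,90,0,100,0,0,90,0,100,0,0,90,0,100,0,0,90,0,100]'; python3 - <<'E'
from fit import *
go(.6332,.2161,.026,99.5)
E
```

```text
time: 8.35
tool_pos: [0.6328, 0.2147, 0.0311]
tool_rot: [0.0, 0.76, 0.65, 0.0]
contact_force: [0.4, -0.7, -0.1]
gripper_width: 1.002
go [1.5 0.2 5.1] yaw 0.5 | now [0.6328 0.2147 0.0311] phi 98.95 j6 0.37 t 8.35 F [ 0.4 -0.7 -0.1] w 1.002
```

```bash
python3 -m crank '[1,0,5,0.5,100,1,0,5,0.5,100,1,0,5,0.5,0,1,0,5,0.5,0,1,0,5,0.5,0,1,0,5,0.5,0,1,0,5,0.5,0,1,0,5,0.5,0,1,0,5,0.5,0,1,0,5,0.5,0]'; python3 - <<'E'
from fit import *
go(.6332,.2161,.126,99.5)
E
```

```text
time: 9.35
tool_pos: [0.6328, 0.2156, 0.0259]
tool_rot: [0.0, 0.763, 0.646, 0.0]
contact_force: [-0.6, -0.2, 2.2]
gripper_width: 0.352
go [   0.5    0.3 -100.1] yaw 0.0 | now [0.6328 0.2156 0.0259] phi 99.46 j6 0.38 t 9.35 F [-0.6 -0.2  2.2] w 0.352
```

```bash
python3 -m crank '[0,0,-10,0,0,0,0,-22,0,0,0,0,-36,0,0,0,0,-50,0,0,0,0,-66,0,0,0,0,-82,0,0,0,0,-95,0,0,0,0,-105,0,0,0,0,-110,0,0,0,0,-110,0,0]'; python3 - <<'E'
from fit import *
# rest axis (470.5,156) y-axis phi 4.5 ; head at +66
go(.4705+.066*np.sin(np.radians(4.5)),.156+.066*np.cos(np.radians(4.5)),.136,94.5)
im,d=vision.grab_frame("scene");save(cv2.resize(im[100:290,200:430],None,fx=2.6,fy=2.6),"s3.png")
E
```

```text
time: 10.35
tool_pos: [0.6332, 0.2157, 0.1366]
tool_rot: [0.0, 0.763, 0.646, 0.001]
contact_force: [0.1, -0.5, -2.3]
gripper_width: 0.36
go [ -19.9 -156.4    0.4] yaw -5.0 | now [0.6332 0.2157 0.1366] phi 99.46 j6 0.38 t 10.35 F [ 0.1 -0.5 -2.3] w 0.36
```

View pics/s3.png

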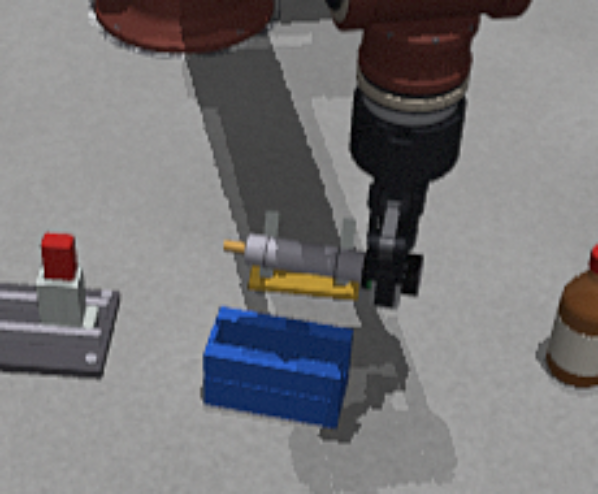

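```bash
python3 -m crank '[-3,-20,0,-1,0,-7,-50,0,-2,0,-11,-85,0,-3,0,-15,-115,0,-4,0,-18,-140,0,-5,0,-20,-153,0,-5,0,-20,-156,0,-5,0,-20,-156,0,-5,0,-20,-156,0,-5,0,-20,-156,0,-5,0]'; python3 - <<'E'
from fit import *
go(.4705+.066*np.sin(np.radians(4.5)),.156+.066*np.cos(np.radians(4.5)),.030,94.5)
for c in("scene","top"):
    im,d=vision.grab_frame(c);P=pts(c,d);v,u=np.nonzero(d>0);C=im[v,u].astype(int)
    S=near(P,(.43,.51,.08,.20),.125,.18);
    b=S[(S[:,1]>.115)&(S[:,1]<.185)]
    # ridge: z top per y-bin and x midpoint
    for y in np.arange(.1,.2,.02):
        q=S[abs(S[:,1]-y)<.006]
        if len(q)>5:print(c,round(y,3),len(q),np.round([q[:,0].min(),q[:,0].max(),q[q[:,2]>q[:,2].max()-.003][:,0].mean(),q[:,2].max()],4))
    print(c,"nozzle end y",S[:,1].min())
    G=near(P,(.42,.52,.08,.25),.03,.06);print("saddles",rect(G) if len(G)>5 else None)
save(cv2.resize(im[215:315,180:300],None,fx=5,fy=5),"t4.png")
E
```

```text
time: 11.4
tool_pos: [0.4766, 0.2214, 0.1358]
tool_rot: [0.0, 0.734, 0.679, 0.0]
contact_force: [0.0, 0.7, -3.4]
gripper_width: 0.355
go [  0.3  -1.  105.8] yaw 0.0 | now [0.4766 0.2214 0.1358] phi 94.5 j6 0.37 t 11.4 F [ 0.   0.7 -3.4] w 0.355
scene 0.1 19 [0.4656 0.4733 0.4699 0.1592]
scene 0.12 55 [0.4636 0.4833 0.4731 0.1676]
scene 0.14 57 [0.4641 0.4858 0.4736 0.1665]
scene 0.16 62 [0.4676 0.4877 0.4752 0.1677]
scene 0.18 65 [0.4717 0.4874 0.4781 0.1681]
scene nozzle end y 0.09575439173211797
saddles (array([471.5, 155.7]), array([57.2, 81.8]), -4.29)
top 0.1 16 [0.4611 0.4684 0.4659 0.159 ]
top 0.12 51 [0.4556 0.4795 0.4673 0.1688]
top 0.14 51 [0.4575 0.4813 0.4696 0.1695]
top 0.16 51 [0.4593 0.4831 0.472  0.1683]
top 0.18 28 [0.4612 0.485  0.4714 0.169 ]
top nozzle end y 0.0962205256754976
saddles (array([468.8, 156.5]), array([58.5, 81.8]), -4.64)
```

View pics/t4.png

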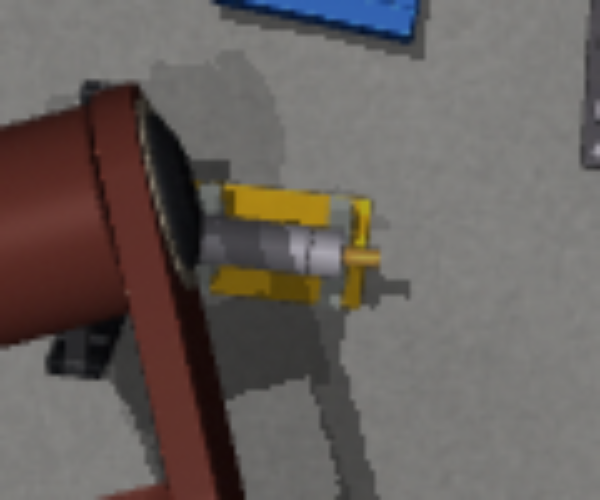

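```bash
python3 -m crank '[-2,-2,20,-0.5,0,-2,-2,45,-0.5,0,-2,-2,70,-0.5,0,-2,-2,88,-0.5,0,-2,-2,98,-0.5,0,-2,-2,103,-0.5,0,-2,-2,106,-0.5,0,-2,-2,108,-0.5,0,-2,-2,108,-0.5,0,-2,-2,108,-0.5,0]'; python3 - <<'E'
from fit import *
go(.474,.2194,.026,94)
E
```

```text
time: 12.5
tool_pos: [0.474, 0.2199, 0.0284]
tool_rot: [0.0, 0.731, 0.682, 0.001]
contact_force: [-0.2, 0.2, -2.7]
gripper_width: 0.357
go [-0.5  0.   2.4] yaw 0.0 | now [0.474  0.2199 0.0284] phi 93.96 j6 0.36 t 12.5 F [-0.2  0.2 -2.7] w 0.357
```

Not touching yet; lower the last millimetres slowly.

```bash
python3 -m crank '[0,0,0.5,0,0,0,0,1,0,0,0,0,1.5,0,0,0,0,2,0,0,0,0,2.5,0,0,0,0,2.5,0,0,0,0,2.5,0,0,0,0,2.5,0,0,0,0,2.5,0,0,0,0,2.5,0,0]'; python3 - <<'E'
from fit import *
go(.474,.2194,.026,94)
E
```

```text
time: 13.5
tool_pos: [0.4738, 0.2199, 0.0257]
tool_rot: [0.0, 0.731, 0.682, 0.0]
contact_force: [-3.8, 0.2, 5.0]
gripper_width: 0.357
go [-0.4  0.3 -0.3] yaw 0.0 | now [0.4738 0.2199 0.0257] phi 93.96 j6 0.36 t 13.5 F [-3.8  0.2  5. ] w 0.357
```

```bash
python3 -m crank '[0,-0.5,0.5,0,0,0,-0.5,0.5,0,100,0,-0.5,0.5,0,100,0,-0.5,0.5,0,100,0,-0.5,0.5,0,100,0,-0.5,0.5,0,100,0,0,-30,0,100,0,0,-70,0,100,-30,0,-80,0,100,-61,0,-80,0,100]'; python3 - <<'E'
from fit import *
import time
go(.471,.161,.110,94)
im,d=vision.grab_frame("scene");P=pts("scene",d)
S=near(P,(.44,.51,.085,.25),.048,.075)
for y in np.arange(.105,.25,.015):
    q=S[abs(S[:,1]-y)<.006]
    if len(q)>5:print(round(y,3),len(q),np.round([q[:,0].min(),q[:,0].max(),q[q[:,2]>q[:,2].max()-.003][:,0].mean(),q[:,2].max()],4))
save(cv2.resize(im[120:250,240:400],None,fx=3.5,fy=3.5),"s5.png")
E
```

```text
time: 14.5
tool_pos: [0.4713, 0.159, 0.1085]
tool_rot: [0.002, 0.73, 0.683, 0.003]
contact_force: [0.3, -0.5, 0.2]
gripper_width: 0.999
go [ 1.9 -0.4 -1.5] yaw 0.2 | now [0.4713 0.159  0.1085] phi 93.84 j6 0.24 t 14.5 F [ 0.3 -0.5  0.2] w 0.999
0.105 7 [0.4676 0.4723 0.4723 0.0557]
0.12 47 [0.4472 0.496  0.4708 0.058 ]
0.135 34 [0.4648 0.4834 0.4719 0.0571]
0.15 35 [0.4621 0.4836 0.4716 0.0577]
0.165 32 [0.4669 0.4837 0.4735 0.0579]
0.18 38 [0.4657 0.5016 0.4754 0.0579]
0.195 47 [0.4511 0.5038 0.4754 0.0572]
0.21 50 [0.4662 0.4931 0.4771 0.062 ]
0.225 54 [0.4651 0.493  0.4784 0.0615]
0.24 32 [0.4676 0.493  0.4816 0.0623]
```

View pics/s5.png

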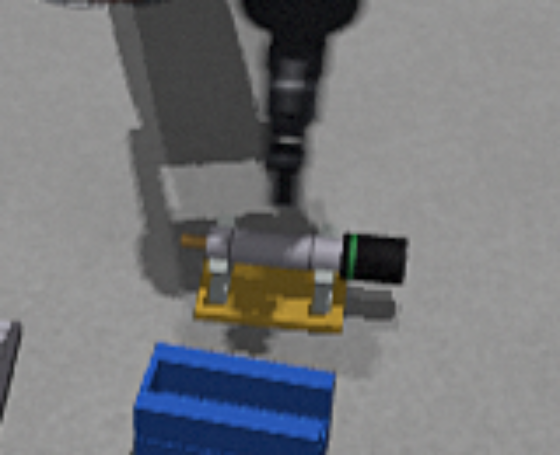

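```bash
python3 -m crank '[2,0,20,0.3,100,2,0,45,0.3,100,2,0,65,0.3,100,2,0,82,0.3,100,2,0,82,0.3,100,2,0,82,0.3,100,2,0,82,0.3,100,2,0,82,0.3,100,2,0,82,0.3,100,2,0,82,0.3,100]'; python3 - <<'E'
from fit import *
go(.471,.161,.026,94.4)
E
```

```text
time: 15.55
tool_pos: [0.4698, 0.1609, 0.0237]
tool_rot: [0.0, 0.733, 0.68, 0.0]
contact_force: [1.0, -0.2, -0.5]
gripper_width: 1.001
go [ 0.2  1.2 -2.3] yaw 0.1 | now [0.4698 0.1609 0.0237] phi 94.26 j6 0.25 t 15.55 F [ 1.  -0.2 -0.5] w 1.001
```

```bash
python3 -m crank '[0,1,-2,0,100,0,1,-2,0,100,0,1,-2,0,0,0,1,-2,0,0,0,1,-2,0,0,0,1,-2,0,0,0,1,-2,0,0,0,1,-2,0,0,0,1,-2,0,0,0,1,-2,0,0]'; python3 - <<'E'
from fit import *
go(.471,.161,.15,94.4)
E
```

```text
time: 16.55
tool_pos: [0.4689, 0.1608, 0.0252]
tool_rot: [-0.001, 0.733, 0.68, -0.002]
contact_force: [-6.2, -0.6, 7.3]
gripper_width: 0.262
go [   0.2    1.6 -124.8] yaw 0.1 | now [0.4689 0.1608 0.0252] phi 94.26 j6 0.25 t 16.55 F [-6.2 -0.6  7.3] w 0.262
```

```bash
python3 -m crank '[0,0,-6,0,0,0,0,-16,0,0,0,0,-30,0,0,0,0,-48,0,0,0,0,-68,0,0,0,0,-88,0,0,0,0,-105,0,0,0,0,-118,0,0,0,0,-125,0,0,0,0,-125,0,0]'; python3 - <<'E'
from fit import *
a=np.radians(2.1)
go(.560+.010*np.sin(a),-.2114+.010*np.cos(a),.15,92.1)
for c in("scene","top"):
    im,d=vision.grab_frame(c);P=pts(c,d)
    S=near(P,(.43,.51,.08,.26),.14,.192)
    for y in np.arange(.1,.25,.02):
        q=S[abs(S[:,1]-y)<.006]
        if len(q)>5:print(c,round(y,3),len(q),np.round([q[:,0].min(),q[:,0].max(),q[q[:,2]>q[:,2].max()-.003][:,0].mean(),q[:,2].max()],4))
    print(c,"ends y",S[:,1].min(),S[:,1].max())
E
```

```text
time: 17.55
tool_pos: [0.4711, 0.1609, 0.1515]
tool_rot: [0.001, 0.733, 0.68, 0.001]
contact_force: [0.5, -0.7, -3.4]
gripper_width: 0.266
go [-354.6  116.     1.6] yaw -2.2 | now [0.4711 0.1609 0.1515] phi 94.26 j6 0.25 t 17.55 F [ 0.5 -0.7 -3.4] w 0.266
scene 0.1 22 [0.4652 0.4763 0.4713 0.1759]
scene 0.12 58 [0.464  0.4846 0.472  0.1832]
scene 0.14 56 [0.4673 0.4854 0.4748 0.1849]
scene 0.16 66 [0.4892 0.5011 0.4996 0.187 ]
scene 0.18 59 [0.4661 0.49   0.4777 0.1843]
scene 0.2 75 [0.4705 0.4939 0.4809 0.1882]
scene 0.22 82 [0.4714 0.4962 0.4786 0.1868]
scene 0.24 57 [0.4735 0.4974 0.4805 0.1877]
scene ends y 0.09333562141591863 0.2420033440517235
top 0.1 12 [0.4615 0.4687 0.4651 0.1775]
top ends y 0.09361828073925572 0.10067333878774531
```

```bash
python3 -m crank '[-15,5,0,0,0,-40,13,0,0,0,-72,24,0,-1,0,-108,36,0,-1,0,-145,48,0,-1,0,-182,60,0,-2,0,-219,72,0,-2,0,-256,84,0,-2,0,-290,95,0,-2.2,0,-318,104,0,-2.2,0]'; python3 -m crank '[-15,5,0,0,0,-28,9,0,0,0,-34,11,0,0,0,-36,12,0,0,0,-36,12,0,0,0,-36,12,0,0,0,-36,12,0,0,0,-36,12,0,0,0,-36,12,0,0,0,-36,12,0,0,0]';  cat > meas.py <<'E'
from fit import *
a=np.radians(2.1)
go(.560+.0105*np.sin(a),-.2114+.0105*np.cos(a),.06,92.1)
for c in("scene","top"):
    im,d=vision.grab_frame(c);P=pts(c,d);v,u=np.nonzero(d>0);C=im[v,u].astype(int)
    print(c,"plate",rect(near(P,(.48,.65,-.32,.03),.008,.016)))
    S=near(P,(.52,.61,-.29,-.10),.13,.192)
    for y in np.arange(-.28,-.10,.02):
        q=S[abs(S[:,1]-y)<.006]
        if len(q)>5:print(c,round(y,3),len(q),np.round([q[:,0].min(),q[:,0].max(),q[q[:,2]>q[:,2].max()-.003][:,0].mean(),q[:,2].max()],4))
    print(c,"ends y",S[:,1].min(),S[:,1].max())
    G=near(P,(.52,.61,-.29,-.235),.05,.08);print(c,"nozzle-side saddle/plate",len(G),rect(G) if len(G)>5 else None)
    k=(C[:,1]>C[:,0]*1.3)&(C[:,1]>C[:,2]*1.1)&(P[:,1]<-.1)&(P[:,1]>-.18)&(P[:,0]>.5)&(P[:,0]<.62)&(P[:,2]>.069)&(P[:,2]<.08);print(c,"cheeks",k.sum(),rect(P[k]) if k.sum()>5 else None)
    save(cv2.resize((im[150:290,90:300] if c=="scene" else im[180:290,270:420]),None,fx=3.5,fy=3.5),c+"6.png")
E
python3 meas.py
```

```text
time: 18.65
tool_pos: [0.5499, -0.1658, 0.1485]
tool_rot: [-0.001, 0.72, 0.694, -0.001]
contact_force: [1.0, 0.4, -3.1]
gripper_width: 0.263
time: 19.65
tool_pos: [0.5612, -0.2004, 0.1502]
tool_rot: [0.0, 0.72, 0.694, 0.0]
contact_force: [0.0, 0.5, -3.3]
gripper_width: 0.265
go [-0.6 -0.8 90.2] yaw 0.1 | now [ 0.5612 -0.2004  0.1502] phi 92.05 j6 -0.43 t 19.65 F [ 0.   0.5 -3.3] w 0.265
scene plate (array([ 563.4, -149.6]), array([104.5, 275.8]), -1.49)
scene -0.26 23 [0.5606 0.5663 0.563  0.1752]
scene -0.24 50 [0.5591 0.5763 0.5653 0.182 ]
scene -0.22 15 [0.572  0.5772 0.5755 0.1718]
scene -0.2 94 [0.5471 0.5909 0.5506 0.1909]
scene -0.18 63 [0.56   0.5777 0.5659 0.1818]
scene -0.16 65 [0.5601 0.5819 0.5672 0.1857]
scene -0.14 91 [0.5527 0.5828 0.5676 0.1861]
scene -0.12 96 [0.5552 0.5854 0.5695 0.1852]
scene ends y -0.2685489507794544 -0.11694391893711818
scene nozzle-side saddle/plate 219 (array([ 560.8, -253.8]), array([28.5, 56.1]), 88.5)
scene cheeks 137 (array([ 564.2, -143.7]), array([34.7, 57.5]), 88.72)
top plate (array([ 577.9, -148.3]), array([134.4, 273.9]), -1.86)
top -0.18 25 [0.5521 0.5743 0.5634 0.1833]
top -0.16 55 [0.5473 0.5783 0.5605 0.1873]
top -0.14 67 [0.5486 0.5776 0.5638 0.1884]
top -0.12 68 [0.5486 0.5798 0.5631 0.1879]
top ends y -0.19348669620676973 -0.11667879875082057
top nozzle-side saddle/plate 0 None
top cheeks 54 (array([ 560.3, -143.1]), array([35.4, 52.9]), 86.62)
```

```bash
python3 -c "
import cv2,numpy as np
a=cv2.imread('pics/scene6.png');b=cv2.imread('pics/top6.png');h=max(a.shape[0],b.shape[0]);f=lambda x:cv2.copyMakeBorder(x,0,h-x.shape[0],0,0,0)
o=np.hstack([f(a),f(b)]);o=cv2.resize(o,None,fx=.63,fy=.63);cv2.imwrite('pics/c6.png',o);print(o.shape)"
```

```text
(309, 794, 3)
```

View pics/c6.png

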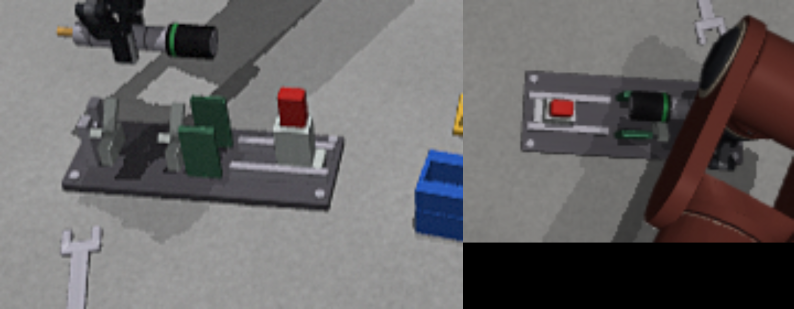

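```bash
python3 -m crank '[-1,-2.5,10,0,0,-1,-2.5,28,0,0,-1,-2.5,45,0,0,-1,-2.5,58,0,0,-1,-2.5,68,0,0,-1,-2.5,76,0,0,-1,-2.5,84,0,0,-1,-2.5,90,0,0,-1,-2.5,95,0,0,-1,-2.5,95,0,0]'; python3 - <<'E'
from fit import *
go(.5588,-.2012,.0413,92.1)
E
```

```text
time: 20.75
tool_pos: [0.5583, -0.2012, 0.0544]
tool_rot: [-0.001, 0.72, 0.694, -0.0]
contact_force: [-0.1, 0.1, -3.3]
gripper_width: 0.257
go [ 0.   0.5 13.1] yaw 0.0 | now [ 0.5583 -0.2012  0.0544] phi 92.06 j6 -0.44 t 20.75 F [-0.1  0.1 -3.3] w 0.257
```

```bash
python3 -m crank '[0,0,4,0,0,0,0,7,0,0,0,0,9,0,0,0,0,10.5,0,0,0,0,11.5,0,0,0,0,12,0,0,0,0,12.5,0,0,0,0,12.5,0,0,0,0,12.5,0,0,0,0,12.5,0,0]'; python3 - <<'E'
from fit import *
go(.5588,-.2012,.0413,92.1)
E
```

```text
time: 21.75
tool_pos: [0.5587, -0.2015, 0.0427]
tool_rot: [0.0, 0.72, 0.694, 0.0]
contact_force: [0.3, -0.4, -3.4]
gripper_width: 0.258
go [0.3 0.1 1.4] yaw 0.0 | now [ 0.5587 -0.2015  0.0427] phi 92.06 j6 -0.44 t 21.75 F [ 0.3 -0.4 -3.4] w 0.258
```

```bash
python3 -m crank '[0,0,0.5,0,0,0,0,1,0,0,0,0,1.5,0,0,0,0,2,0,0,0,0,2.3,0,0,0,0,2.3,0,0,0,0,2.3,0,0,0,0,2.3,0,0,0,0,2.3,0,0,0,0,2.3,0,0]'; python3 - <<'E'
from fit import *
go(.5588,-.2012,.0413,92.1)
E
```

```text
time: 22.75
tool_pos: [0.5587, -0.2015, 0.0405]
tool_rot: [0.0, 0.72, 0.694, -0.0]
contact_force: [-2.3, 1.1, 1.1]
gripper_width: 0.267
go [ 0.3  0.1 -0.8] yaw 0.0 | now [ 0.5587 -0.2015  0.0405] phi 92.05 j6 -0.44 t 22.75 F [-2.3  1.1  1.1] w 0.267
```

```bash
python3 -m crank '[0,-0.4,0.6,0,0,0,-0.4,0.6,0,0,0,-0.4,0.6,0,0,0,-0.4,0.6,0,0,0,-0.4,0.6,0,0,0,-0.4,0.6,0,0,0,-0.4,0.6,0,0,0,-0.4,0.6,0,0,0,-0.4,0.6,0,0,0,-0.4,0.6,0,0]'; python3 - <<'E'
from fit import *
go(.5588,-.2012,.0413,92.1)
c="scene"
im,d=vision.grab_frame(c);P=pts(c,d)
S=near(P,(.52,.61,-.29,-.10),.068,.085)
for y in np.arange(-.28,-.10,.02):
    q=S[abs(S[:,1]-y)<.006]
    if len(q)>5:print(c,round(y,3),len(q),np.round([q[:,0].min(),q[:,0].max(),q[q[:,2]>q[:,2].max()-.003][:,0].mean(),q[:,2].max()],4))
save(cv2.resize(im[150:270,90:260],None,fx=4,fy=4),"s7.png")
E
```

```text
time: 23.75
tool_pos: [0.5587, -0.2015, 0.0405]
tool_rot: [0.0, 0.72, 0.694, 0.0]
contact_force: [-3.0, 1.8, 5.0]
gripper_width: 0.264
go [ 0.3  0.1 -0.8] yaw 0.0 | now [ 0.5587 -0.2015  0.0405] phi 92.06 j6 -0.44 t 23.75 F [-3.   1.8  5. ] w 0.264
scene -0.26 12 [0.5387 0.5819 0.5567 0.0702]
scene -0.2 21 [0.5459 0.5885 0.5486 0.0794]
scene -0.18 23 [0.5564 0.5891 0.5639 0.0731]
scene -0.16 63 [0.535  0.5919 0.572  0.0783]
scene -0.14 90 [0.5348 0.5917 0.5667 0.0781]
scene -0.12 34 [0.5373 0.5762 0.5616 0.0769]
```

View pics/s7.png

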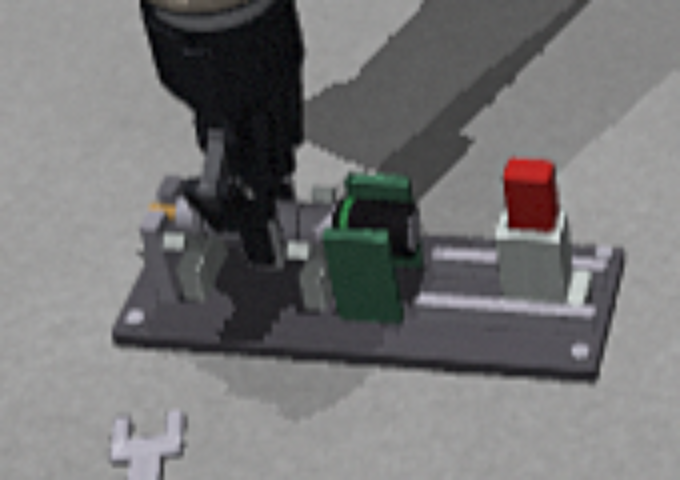

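```bash
python3 -m crank '[0,0,0,0,100,0,0,0,0,100,0,0,0,0,100,0,0,0,0,100,0,0,0,0,100,0,0,-15,0,100,0,0,-50,0,100,0,0,-95,0,100,0,0,-130,0,100,0,0,-130,0,100]'; python3 - <<'E'
from fit import *
go(.5649,-.0510,.165,2.1)
c="scene"
im,d=vision.grab_frame(c);P=pts(c,d)
S=near(P,(.54,.58,-.29,-.10),.062,.085)
for y in np.arange(-.26,-.10,.015):
    q=S[abs(S[:,1]-y)<.006]
    if len(q)>5:print(c,round(y,3),len(q),np.round([q[:,0].min(),q[:,0].max(),q[q[:,2]>q[:,2].max()-.003][:,0].mean(),q[:,2].max()],4))
v,u=np.nonzero(d>0);C=im[v,u].astype(int)
R=(C[:,0]>C[:,1]*2.5)&(C[:,0]>90)&(P[:,1]<0.05)&(P[:,1]>-.15)&(P[:,2]>.106);print("grip",rect(P[R]))
E
```

```text
time: 24.8
tool_pos: [0.5621, -0.2033, 0.1788]
tool_rot: [0.007, 0.72, 0.694, 0.002]
contact_force: [-0.2, -0.8, 1.0]
gripper_width: 0.998
go [152.4  -2.8  12.8] yaw -90.0 | now [ 0.5621 -0.2033  0.1788] phi 92.05 j6 -0.44 t 24.8 F [-0.2 -0.8  1. ] w 0.998
scene -0.26 55 [0.5403 0.5797 0.5543 0.0704]
scene -0.245 41 [0.5403 0.5717 0.5626 0.0728]
scene -0.23 41 [0.5532 0.5716 0.5601 0.0716]
scene -0.215 43 [0.5556 0.5733 0.5638 0.0741]
scene -0.2 41 [0.5519 0.5733 0.5629 0.0731]
scene -0.185 43 [0.5419 0.5735 0.5635 0.0728]
scene -0.17 40 [0.5405 0.5746 0.5669 0.0754]
scene -0.155 63 [0.5413 0.5765 0.5605 0.0786]
scene -0.14 67 [0.5405 0.5754 0.5556 0.0779]
scene -0.125 81 [0.5403 0.5788 0.5568 0.0793]
grip (array([567.1, -50.7]), array([19.1, 24.1]), 4.46)
```

```bash
python3 -m crank '[30,0,0,-8,100,70,0,0,-17,100,110,-1,0,-26,100,140,-2,0,-34,100,152,-3,0,-43,100,152,-3,0,-52,100,152,-3,0,-60,100,152,-3,0,-69,100,152,-3,0,-77,100,152,-3,0,-86,100]'; python3 - <<'E'
from fit import *
go(.5651,-.0507,.083,2.1)
E
```

```text
time: 25.85
tool_pos: [0.5598, -0.0491, 0.1684]
tool_rot: [-0.001, 0.055, 0.998, 0.0]
contact_force: [-0.5, 0.8, 0.7]
gripper_width: 0.995
go [-5.7 -1.  85.3] yaw -4.2 | now [ 0.5598 -0.0491  0.1684] phi 6.35 j6 -1.68 t 25.85 F [-0.5  0.8  0.7] w 0.995
```

```bash
python3 -m crank '[-5,-1,0,-4.2,100,-5,-1,25,-4.2,100,-5,-1,55,-4.2,100,-5,-1,85,-4.2,100,-5,-1,85,-4.2,100,-5,-1,85,-4.2,0,-5,-1,85,-4.2,0,-5,-1,85,-4.2,0,-5,-1,85,-4.2,0,-5,-1,85,-4.2,0]'; python3 - <<'E'
from fit import *
go(.5631,-.1035,.083,2.1)
E
```

```text
time: 26.85
tool_pos: [0.5665, -0.0511, 0.0866]
tool_rot: [0.001, 0.022, 1.0, -0.0]
contact_force: [-2.1, 0.3, 5.1]
gripper_width: 0.293
go [  1.2 -52.5   3.6] yaw -0.4 | now [ 0.5665 -0.0511  0.0866] phi 2.49 j6 -1.75 t 26.85 F [-2.1  0.3  5.1] w 0.293
```

```bash
python3 -m crank '[0,-10,0,0,0,0,-20,0,0,0,0,-30,0,0,0,0,-38,0,0,0,0,-43,0,0,0,0,-46,0,0,0,0,-48,0,0,0,0,-50,0,0,0,0,-51,0,0,0,0,-51,0,0,0]'; python3 - <<'E'
from fit import *
go(.5631,-.1040,.083,2.1)
E
```

```text
time: 27.85
tool_pos: [0.5648, -0.1014, 0.0866]
tool_rot: [0.002, 0.022, 1.0, 0.001]
contact_force: [0.7, 3.8, 5.2]
gripper_width: 0.288
go [ 1.6 -2.7  3.6] yaw -0.4 | now [ 0.5648 -0.1014  0.0866] phi 2.49 j6 -1.84 t 27.85 F [0.7 3.8 5.2] w 0.288
```

Fy shows only friction so far; push on slowly.

```bash
python3 -m crank '[0,-0.5,0,0,0,0,-1,0,0,0,0,-1.5,0,0,0,0,-2,0,0,0,0,-2.5,0,0,0,0,-3,0,0,0,0,-3,0,0,0,0,-3,0,0,0,0,-3,0,0,0,0,-3,0,0,0]'; python3 - <<'E'
from fit import *
go(.5631,-.1040,.083,2.1)
E
```

```text
time: 28.85
tool_pos: [0.5647, -0.1041, 0.0866]
tool_rot: [0.002, 0.022, 1.0, 0.001]
contact_force: [0.2, 5.0, 5.5]
gripper_width: 0.295
go [ 1.6 -0.   3.6] yaw -0.4 | now [ 0.5647 -0.1041  0.0866] phi 2.48 j6 -1.84 t 28.85 F [0.2 5.  5.5] w 0.295
```

```bash
python3 -m crank '[0,-0.5,0,0,0,0,-1,0,0,0,0,-1.5,0,0,0,0,-2,0,0,0,0,-2.5,0,0,0,0,-2.5,0,0,0,0,-2.5,0,0,0,0,-2.5,0,0,0,0,-2.5,0,0,0,0,-2.5,0,0,0]'; python3 - <<'E'
from fit import *
go(.5631,-.1040,.083,2.1)
E
```

```text
time: 29.85
tool_pos: [0.5647, -0.1048, 0.0866]
tool_rot: [0.002, 0.022, 1.0, 0.002]
contact_force: [1.1, 11.0, 7.8]
gripper_width: 0.295
go [1.6 0.7 3.6] yaw -0.4 | now [ 0.5647 -0.1048  0.0866] phi 2.47 j6 -1.85 t 29.85 F [ 1.1 11.   7.8] w 0.295
```

```bash
python3 -m crank '[0,-0.5,0,0,0,0,-1,0,0,0,0,-1.5,0,0,0,0,-2,0,0,0,0,-2,0,0,0,0,-2,0,0,0,0,-2,0,0,0,0,-2,0,0,0,0,-2,0,0,0,0,-2,0,0,0]'; python3 - <<'E'
from fit import *
go(.5631,-.1040,.083,2.1)
E
```

```text
time: 30.85
tool_pos: [0.5647, -0.1049, 0.0866]
tool_rot: [0.002, 0.021, 1.0, 0.004]
contact_force: [0.8, 17.4, 7.8]
gripper_width: 0.295
go [1.6 0.8 3.6] yaw -0.4 | now [ 0.5647 -0.1049  0.0866] phi 2.46 j6 -1.85 t 30.85 F [ 0.8 17.4  7.8] w 0.295
```

Hard stop reached. Back off the load, open, rise.

```bash
python3 -m crank '[0,1.5,0,0,0,0,3,0,0,0,0,3,0,0,100,0,3,0,0,100,0,3,0,0,100,0,3,0,0,100,0,3,0,0,100,0,3,-20,0,100,0,3,-60,0,100,0,3,-100,0,100]'; python3 -m crank '[0,60,-30,0,100,0,110,-50,0,100,0,150,-60,0,100,0,200,-60,0,100,0,240,-60,0,100,0,240,-60,0,100,0,240,-60,0,100,0,240,-60,0,100,0,240,-60,0,100,0,240,-60,0,100]'; python3 - <<'E'
from fit import *
go(.5631,-.1040,.083,2.1)
for c in("scene","top"):
    im,d=vision.grab_frame(c);P=pts(c,d);v,u=np.nonzero(d>0);C=im[v,u].astype(int)
    R=(C[:,0]>C[:,1]*2.5)&(C[:,0]>90)&(P[:,1]<0.05)&(P[:,1]>-.15)&(P[:,2]>.106);print(c,"grip",rect(P[R]))
    S=near(P,(.553,.568,-.30,-.10),.05,.09);print("min y",S[:,1].min())
    for y in np.arange(-.25,-.11,.015):
        q=S[abs(S[:,1]-y)<.006]
        if len(q)>5:print(round(y,3),round(q[:,2].max(),4),end="; ")
    save(cv2.resize((im[160:260,100:260] if c=="scene" else im[200:270,285:405]),(640,400) if c=="scene" else (640,373)),c+"8.png")
a=cv2.resize(np.vstack([cv2.imread("pics/scene8.png"),cv2.imread("pics/top8.png")]),None,fx=.77,fy=.77);cv2.imwrite("pics/c8.png",a)
E
```

```text
time: 31.85
tool_pos: [0.5622, -0.1063, 0.1846]
tool_rot: [-0.001, 0.022, 1.0, 0.0]
contact_force: [0.6, -0.3, 0.1]
gripper_width: 1.006
time: 32.85
tool_pos: [0.5737, 0.132, 0.2446]
tool_rot: [-0.0, 0.023, 1.0, -0.0]
contact_force: [-0.8, 1.0, -0.3]
gripper_width: 1.001
go [-2.000e-01 -2.362e+02  1.616e+02] yaw -0.5 | now [0.5737 0.132  0.2446] phi 2.63 j6 -1.43 t 32.85 F [-0.8  1.  -0.3] w 1.001
scene grip (array([ 565.3, -104.1]), array([17.7, 25.5]), -15.14)
min y -0.273274318140405
-0.25 0.0731; -0.235 0.0721; -0.22 0.0718; -0.205 0.072; -0.19 0.0731; -0.175 0.0728; -0.16 0.0761; -0.145 0.0771; -0.13 0.0758; top grip (array([ 561.1, -102.9]), array([15.5, 23.2]), 1.0)
min y -0.27250702229888246
-0.25 0.0752; -0.235 0.075; -0.22 0.0748; -0.205 0.0747; -0.19 0.076; -0.175 0.0738; -0.16 0.0806; -0.145 0.0785; -0.13 0.0793;
```

View pics/c8.png

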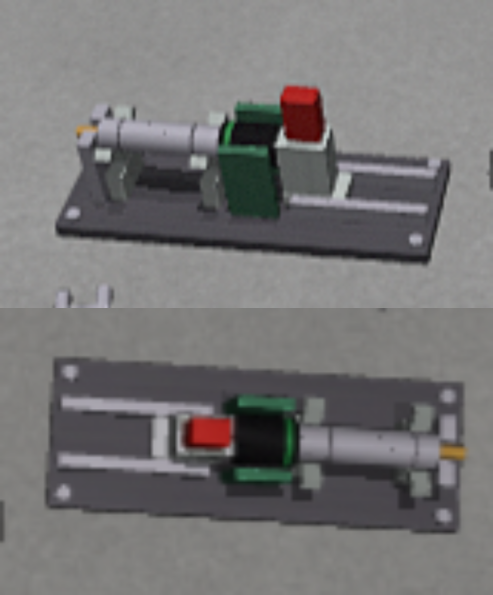

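```bash
python3 -c "
from plant import order
print(order.job_done())"
```

```text
the job is handed in; nothing more can be done
None
```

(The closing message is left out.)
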